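Click the cup guard of the tea tray into its notch

ROBOT

A 7-joint arm with a two-finger parallel gripper is mounted at the origin on the work surface. World frame = base frame: x ahead of the robot, y to its left, z up, the work surface at z = 0. Lengths are in mm, angles in rad, forces in N, time in s.
With the tool pointing down it reaches from about 400 to 875 mm from the base axis. Payload 4.4 kg.
Tool frame: the origin (TCP) lies at the very end of the fingers, on their centre line; the grasp point (between the pads) lies 19 mm behind it; z points along the fingers, x is the direction in which the jaws open and shut, and the axes are right-handed (so a half turn about z gives the same grasp; the last joint's range is limited). The gripper opens to 85 mm and grips with 20 to 120 N. Pads are 22 mm wide; open, the fingers measure 114 mm over their backs; the gripper's body (76 mm by 85 mm) begins 54 mm behind the grasp point. The pads swing forward as they close: fully open they stand 13 mm farther back than shut.
Start: joints at [1.06, 0.628, 0.038, 1.517, -0.027, 0.996, -0.02], TCP at [279.709, -586.755, 231.313] pointing down, gripper open.
Joint ranges: [-3.06, 3.06], [-0.37, 2.12], [-1.25, 1.32], [0.18, 2.47], [-1.1, 4.24], [0.23, 1.98], [-2.94, 2.94]. Speed limits (rad/s): [2.57, 2.57, 3.14, 3.14, 3.14, 3.14, 3.14].

INTERFACE

Orientations are given as [roll, pitch, yaw] about the fixed x, y, z axes, in that order (R = Rz(yaw) Ry(pitch) Rx(roll)).
In Python, from cell import telemetry, get_image, get_calibration, ctrl gives the robot as it stands. The module is installed in compiled form; this text tells all that it offers.
- The arm moves only by the tool arm_command, never from a script. Its arguments are lists of equal length, an entry for each row: "rot": the turn, a rotation vector about the world's x, y, z in degrees, a list of three; "slide": the shift along the world's x, y, z in mm, a list of three; "gripper": the finger opening in mm, from 0 to 85.4. A call has 1 to 5 rows; each row shifts and turns the pose as measured when the row begins; what a row does not reach is not made up. A row lasts 1/12 s, in which the tool goes at most 41.7 mm and 7.16 degrees, less where a joint would pass 70% of its speed; a pose out of reach is approached as far as the arm can. A call with a gripper value outside its range is refused whole. The fingers move at their own pace and stop on an object; the grip force is fixed at half the most. Time passes only in rows, so rows that do not move let the fingers close. It gives the time, the measured TCP pose, the force and the opening at its end, in the units of the state.
- telemetry.read_state(): the state, without advancing time (a new reading comes with each control period).
- get_image(name): name is "scene" or "top" or "wrist"; returns (picture, depth): 400x640x3 uint8, red, green, blue; 400x640 float32, mm along the optical axis (not along the pixel's ray), 0 where there is no reading.
- get_calibration(name): a dict with "fx", "fy", "cx", "cy" (pixels), "D" ([k1, k2, p1, p2, k3] as OpenCV has them; the pictures are not rectified), "xyz" and "attitude" of the camera in the world. Camera axes: x right, y up, looking along -z (the intrinsics and any distortion apply to the point x, -y, -z); pixel columns grow to the right and rows downward; lengths in mm; the calibration is good to about 2 mm. A picture is of the moment at which its call begins: read the wrist's pose just before it. get_calibration takes no time and is no camera call; for the wrist camera it gives the pose at the moment of the call.
- ctrl.finish_job(): hands the job in, once; it reports no verdict.
The state is a dict: "clock": time; "qpos": joint angles; "qd": joint speeds; "tau": joint torques, N m; "eef_pos": TCP position; "tool_rot": TCP orientation; "force": force on the tool from outside, world axes, zero at the start; "torque": the same for the moment, N m; "width": finger opening in mm.
Only numpy, scipy, OpenCV 4.12 (cv2) and the standard library are available. Lean on these libraries where they do the work, as an engineer would, in place of code of your own. Each camera call takes 0.05 s, during which the arm holds its last target.

TASK

Before the tea tray is carried out to the garden, gently slide its cup guard along the rail towards the two cups, pushing on the plate at its back and not gripping it, until its spring pin drops into the notch with a click, and do not push it on past the notch. Do not pull up the pin's knob, and leave the cups, teapot and sugar bowl where they stand. Finish with the hand clear.

Things in the scene. Friction and masses are not known exactly. Their poses are not given: they have to be found in the camera images.
- tray: Fixed bamboo tea tray, 250 x 400 mm; it does not move. Origin: centre of its underside, on the bench. y axis along its long side, z up. Floor 8 mm above the bench, rims 30 mm high on three sides. The near long side (100 mm from the centre towards tray -x) carries the guard's aluminium rail, 24 mm wide, parallel to tray y. The rail runs on beyond the notch, with no stop there.
- guard (a joint): Sliding cup guard of dark wood: carriage 44 x 44 mm on the rail, 32-64 mm above the bench, push plate on its tray +y side, fence bar 180 x 10 x 24 mm over the tray floor, 34-58 mm above the bench. Value in m, 0 to 0.25: distance slid from the rail's +y end towards tray -y, where the cups stand. About 0.3 kg, friction about 1.5 N; stays where it is left.
- push_plate (a point): Centre of the back face of the guard's push plate, a flat upright face that looks to the tray's +y. The face is 64 mm wide (along tray x) and 50 mm tall, from 32 to 82 mm above the bench; this point is 57 mm above the bench. The plate is 8 mm thick. Moves with the guard. Push it towards the tray's -y.
- guard_pin (a point): Point on the axis of the guard's spring pin, 27 mm above the bench, at the carriage's centre, 30 mm ahead (tray -y) of the push plate's back face. Moves with the guard, not with the pin's up and down motion.
- plunger (a joint): Drop in m of the guard's spring pin: 0 while its round tip rides the flat of the rail, about -0.0015 on the lip before the notch, about +0.005 dropped in the notch; below -0.004 only if the knob is pulled up. The pin's steel knob, 18 mm across, 12 mm tall, is on the carriage; its top is 79 mm above the bench riding, 74 mm dropped. Spring about 5 N.
- notch (a point): Centre of the notch in the rail, 27 mm above the bench, level with the rail's flat: a 10 mm gap between rounded steel lips 20 mm apart, 1.5 mm proud. Axes as the tray's. Its place along the rail varies. The push takes 1.5 N on the flat, 5 to 6 N up the lip, then the force dips as the pin drops and pulls the guard forward the last 6 mm or so; forcing it out of the notch takes about 17 N.
- cup_near: White porcelain cup without handle, 74 mm across, 60 mm tall, on the tray beyond the notch (tray -y), the one nearer the rail. Origin: centre of its underside. Loose.
- cup_far: White porcelain cup, the same, farther from the rail. Origin: centre of its underside. Loose.
- teapot: White ceramic teapot with clip-on lid, body 128 mm across, 120 mm tall, 210 mm over spout and handle, on the bench at one end of the tray. Origin: centre of its underside. Loose.
- sugar_bowl: Stainless steel sugar bowl with lid, 96 mm across, 88 mm tall, on the bench at the other end of the tray. Origin: centre of its underside. Loose.

How it is judged:
By the outcome, as a careful person would: the job done as asked, in the order asked, and still so for the second after the job is handed in, with the robot touching nothing.
It also fails if it takes over 45 s, if anything falls off the work surface, if the arm or the gripper's body presses on something with over 40 N, if the wrist force passes 120 N, or if a joint passes its speed limit or range.

## Working session

There is one attempt and no reset: what is moved stays moved. The work goes in short steps, Python scripts to look and compute and a tool call to move; the robot and the scene stay as the last step left them, time stands still between calls to the robot, and variables do not carry over. Pictures are saved under pics/ and viewed, and the job is handed in when it is done.

Besides the shell and the picture viewer there is one more tool, called after "Call:" as a command line: name --argument value ..., lists and objects as JSON in quotes. arm_command: Moves the arm, as the interface text tells. Its arguments: {"type":"object","properties":{"rot":{"type":"array"},"slide":{"type":"array"},"gripper":{"type":"array"}},"required":["rot","slide","gripper"]}

```bash
mkdir -p pics; cat > h.py <<'E'
import numpy as np, cv2, json
from cell import telemetry, get_image, get_calibration, ctrl
from scipy.spatial.transform import Rotation as R
def snap(name,fn):
    cal=get_calibration(name); im,d=get_image(name)
    cv2.imwrite(f'pics/{fn}.png',im[:,:,::-1]); np.savez(f'pics/{fn}.npz',im=im,d=d,cal=json.dumps({k:(np.array(v).tolist()) for k,v in cal.items()}))
    return im,d,cal
def load(fn):
    z=np.load(f'pics/{fn}.npz'); return z['im'],z['d'],json.loads(str(z['cal']))
def rot(cal):
    a=np.array(cal['attitude'],float)
    if a.shape==(3,3): return a
    if a.size==4: raise Exception('quat')
    return R.from_euler('xyz',a).as_matrix()
def cloud(fn):
    im,d,cal=load(fn)
    K=np.array([[cal['fx'],0,cal['cx']],[0,cal['fy'],cal['cy']],[0,0,1.]])
    v,u=np.mgrid[0:d.shape[0],0:d.shape[1]]
    p=cv2.undistortPoints(np.stack([u,v],-1).reshape(-1,1,2).astype(np.float64),K,np.array(cal['D'],float)).reshape(d.shape+(2,))
    P=np.stack([p[...,0]*d,-p[...,1]*d,-d],-1)
    W=P@rot(cal).T+np.array(cal['xyz'])
    W[d<=0]=np.nan
    return im,W
E
python3 - <<'E'
from h import *
print(telemetry.read_state())
for n in ['scene','top','wrist']:
    im,d,c=snap(n,n+'0'); print(n,c)
E
```

```text
{'clock': 0.0, 'qpos': array([ 1.06019479,  0.62931928,  0.03846712,  1.51838572, -0.0270273 ,
        0.99629   , -0.01998403]), 'qd': array([ 0.00187377,  0.00019078,  0.0003187 , -0.00079832,  0.00076039,
        0.00033217, -0.00018405]), 'tau': array([ 5.42407743e-04, -5.63398468e+01,  1.22642342e+00, -1.93443722e+01,
        1.10783885e-02,  1.03040770e-02, -1.54014077e-05]), 'eef_pos': array([ 279.43020014, -586.17490477,  230.40127097]), 'tool_rot': array([ 3.14157695e+00,  1.88371130e-03, -1.12601444e+00]), 'force': array([-0.65628226,  0.22558638,  0.99180753]), 'torque': array([0.02925054, 0.01005092, 0.06623553]), 'width': 85.2742695129548}
scene {'fx': 391.7363876497805, 'fy': 391.7363876497805, 'cx': 327.7828904029224, 'cy': 204.01512861694928, 'D': array([0.02357307, 0.        , 0.        , 0.        , 0.        ]), 'xyz': array([1237.34428157,  861.4721405 ,  822.15731539]), 'attitude': array([ 0.94112818, -0.00878064,  2.52248005])}
top {'fx': 455.67801495093295, 'fy': 455.67801495093295, 'cx': 321.7124500300138, 'cy': 203.98043346089926, 'D': array([-0.04497934,  0.        ,  0.        ,  0.        ,  0.        ]), 'xyz': array([ 354.0887324 ,   15.95560931, 1385.00782185]), 'attitude': array([ 0.19327495, -0.00678755, -1.5773805 ])}
wrist {'fx': 327.7270757300376, 'fy': 327.7270757300376, 'cx': 319.84566665452905, 'cy': 193.86838695101298, 'D': array([-0.04956984,  0.        ,  0.        ,  0.        ,  0.        ]), 'xyz': array([ 353.32896026, -551.09715264,  373.21357385]), 'attitude': array([-0.32037816,  0.00276252, -1.12553167])}
```

View pics/scene0.png

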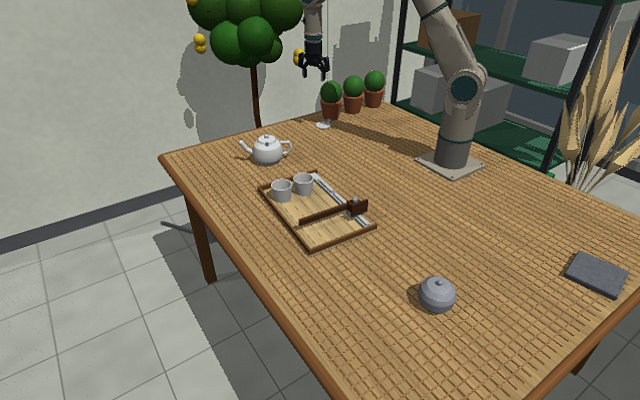

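View pics/top0.png

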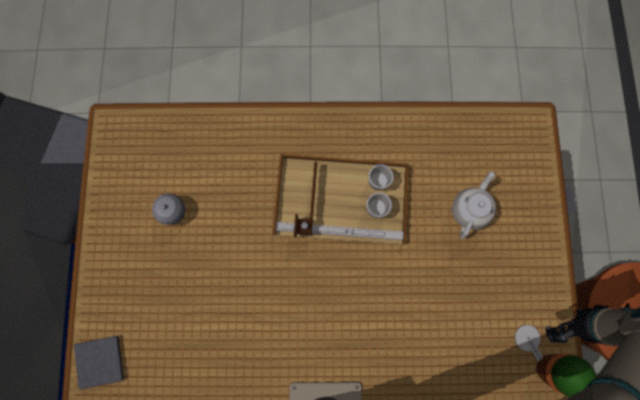

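Top view: the tray spans about (278–408, 157–242). The guard's carriage is near (303,226), the rail runs along row ~232, the notch looks to be near (350,232), the cups are at (380,177) and (378,206), the teapot is at the right and the sugar bowl at the left.

```bash
python3 - <<'E'
from h import *
im,W=cloud('top0')
c=im[145:255,265:420,::-1]; cv2.imwrite('pics/topz.png',cv2.resize(c,None,fx=5,fy=5,interpolation=cv2.INTER_CUBIC))
for u,v in [(303,226),(297,226),(310,226),(290,230),(350,232),(400,236),(280,227),(378,206),(380,177),(315,190),(315,165),(284,160),(404,166)]:
    print((u,v),W[v,u].round(1))
E
```

```text
(303, 226) [544.8  59.9  80.8]
(297, 226) [546.3  77.7  71.1]
(310, 226) [547.4  40.   62. ]
(290, 230) [541.1 100.9  23.8]
(350, 232) [534.7 -80.   18.6]
(400, 236) [ 521.1 -230.3   22.7]
(280, 227) [549.3 130.5  31.4]
(378, 206) [ 613.9 -166.9   20.7]
(380, 177) [ 707.9 -177.4   10. ]
(315, 190) [667.3  25.3   9.9]
(315, 165) [733.   24.7  60.6]
(284, 160) [765.1 122.4   7. ]
(404, 166) [ 739.4 -251.4   23. ]
```

View pics/topz.png

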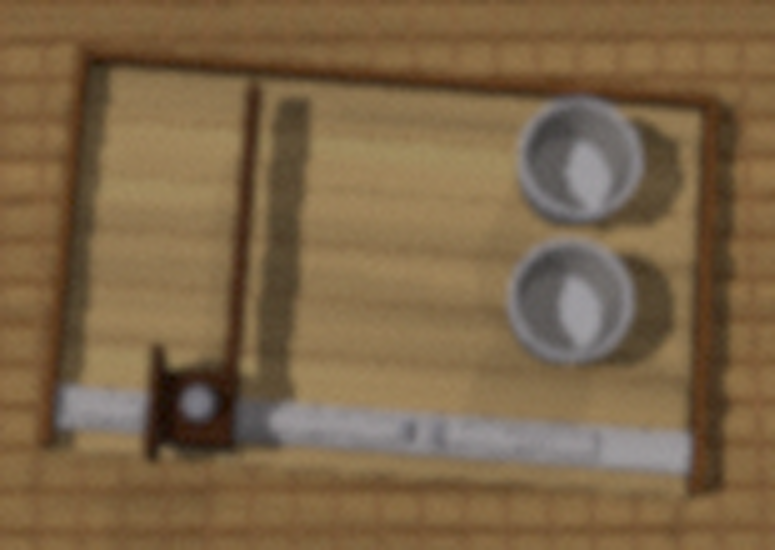

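The zoom shows the knob at crop (198,402), the plate's back edge at x≈151, and the notch lips at about (410–440, 433). The plate's back face is free.

```bash
cat >> h.py <<'E'
def ray(cal,u,v,z):
    K=np.array([[cal['fx'],0,cal['cx']],[0,cal['fy'],cal['cy']],[0,0,1.]])
    p=cv2.undistortPoints(np.array([[[u,v]]],float),K,np.array(cal['D'],float)).ravel()
    d=rot(cal)@np.array([p[0],-p[1],-1.]); o=np.array(cal['xyz']); return o+d*(z-o[2])/d[2]
E
python3 - <<'E'
from h import *
im,d,cal=load('top0')
for n,x,y,z in [('knob',198,402,79),('plate top far',157,345,82),('plate top near',150,458,82),('notch',425,433,27),('rail L',57,407,27),('rail R',690,453,27),('fence tip',255,85,58),('cornerTL',85,55,30),('cornerTR',716,100,30),('cupn',571,300,68),('cupf',581,160,68)]:
    print(n,ray(cal,265+(x-2)/5,145+(y-2)/5,z).round(1))
im,W=cloud('top0')
# hi points
s=W[145:255,265:420].reshape(-1,3); s=s[np.isfinite(s[:,2])]
m=(s[:,2]>66)&(s[:,0]<600)&(s[:,1]>0); print(s[m].round(0)[:60].tolist())
E
```

```text
knob [547.9  56.5  79. ]
plate top far [581.   80.2  82. ]
plate top near [515.1  84.   82. ]
notch [536.1 -78.2  27. ]
rail L [553.  142.9  27. ]
rail R [ 522.9 -237.5   27. ]
fence tip [744.4  22.9  58. ]
cornerTL [772.5 128.2  30. ]
cornerTR [ 741.9 -262.    30. ]
cupn [ 609. -163.   68.]
cupf [ 694.2 -171.6   68. ]
[[583.0, 83.0, 82.0], [583.0, 80.0, 79.0], [579.0, 83.0, 86.0], [579.0, 80.0, 84.0], [581.0, 78.0, 75.0], [578.0, 83.0, 77.0], [576.0, 80.0, 86.0], [577.0, 77.0, 82.0], [574.0, 83.0, 82.0], [574.0, 80.0, 81.0], [574.0, 77.0, 82.0], [571.0, 83.0, 81.0], [571.0, 80.0, 84.0], [572.0, 78.0, 73.0], [568.0, 83.0, 84.0], [568.0, 80.0, 81.0], [570.0, 78.0, 68.0], [571.0, 75.0, 66.0], [570.0, 40.0, 68.0], [565.0, 86.0, 83.0], [566.0, 83.0, 79.0], [565.0, 80.0, 85.0], [567.0, 78.0, 68.0], [567.0, 75.0, 68.0], [567.0, 72.0, 67.0], [567.0, 60.0, 67.0], [562.0, 86.0, 87.0], [562.0, 83.0, 82.0], [562.0, 80.0, 83.0], [564.0, 75.0, 68.0], [564.0, 72.0, 68.0], [565.0, 55.0, 66.0], [564.0, 40.0, 67.0], [559.0, 86.0, 84.0], [559.0, 83.0, 84.0], [560.0, 80.0, 80.0], [562.0, 66.0, 66.0], [561.0, 49.0, 68.0], [561.0, 46.0, 68.0], [561.0, 40.0, 69.0], [557.0, 86.0, 79.0], [556.0, 83.0, 82.0], [556.0, 80.0, 86.0], [558.0, 69.0, 70.0], [557.0, 60.0, 76.0], [557.0, 54.0, 79.0], [558.0, 43.0, 68.0], [558.0, 40.0, 68.0], [558.0, 37.0, 68.0], [554.0, 86.0, 78.0], [554.0, 83.0, 78.0], [553.0, 80.0, 86.0], [555.0, 72.0, 69.0], [556.0, 69.0, 68.0], [555.0, 66.0, 68.0], [553.0, 63.0, 87.0], [554.0, 60.0, 80.0], [554.0, 57.0, 78.0], [553.0, 54.0, 85.0], [554.0, 51.0, 78.0]]
```

View pics/wrist0.png

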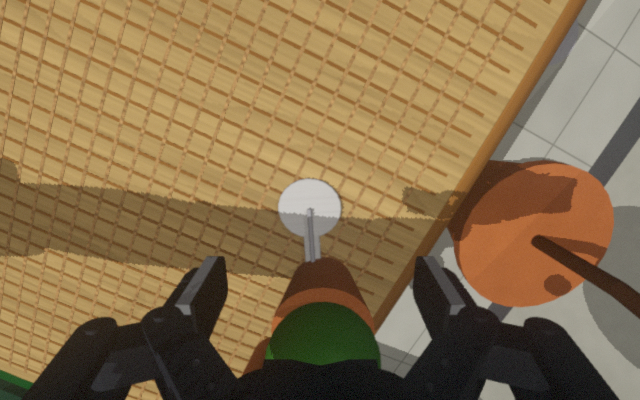

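Call:
arm_command --rot '[[0,0,2],[0,0,4],[0,0,4],[0,0,4],[0,0,4]]' --slide '[[6,18,0],[13,36,0],[13,36,0],[13,36,0],[13,36,0]]' --gripper '[0,0,0,0,0]'

```text
clock: 0.57
eef_pos: [331.1, -427.8, 227.9]
tool_rot: [3.134, -0.001, -0.815]
force: [0.8, -0.1, -1.1]
width: 25.0
```

Call:
arm_command --rot '[[0,0,5],[0,0,5],[0,0,5],[0,0,5],[0,0,5]]' --slide '[[12,36,0],[12,36,0],[12,36,0],[12,36,0],[12,36,0]]' --gripper '[0,0,0,0,0]'

```text
clock: 0.98
eef_pos: [391.6, -238.6, 227.7]
tool_rot: [3.134, -0.001, -0.359]
force: [1.2, 0.5, -0.2]
width: -0.3
```

Call:
arm_command --rot '[[0,0,5],[0,0,5],[0,0,4],[0,0,2],[0,0,0]]' --slide '[[12,36,0],[12,36,0],[12,36,0],[10,30,0],[0,0,0]]' --gripper '[0,0,0,0,0]'

```text
clock: 1.4
eef_pos: [440.4, -85.5, 228.5]
tool_rot: [3.138, -0.004, -0.051]
force: [0.5, -0.0, 0.0]
width: 0.3
```

```bash
python3 - <<'E'
from h import *
s=telemetry.read_state();print(s['clock'],s['eef_pos'],s['tool_rot'],s['qpos'],s['width'])
snap('wrist','wrist1')
E
```

```text
1.4 [440.39406951 -85.4989011  228.45005551] [ 3.13755994 -0.0039867  -0.05082575] [ 0.36340322  0.3595967  -0.314781    2.05407561  0.16690835  0.74709578
 -0.10579634] 0.2509897378511747
```

View pics/wrist1.png

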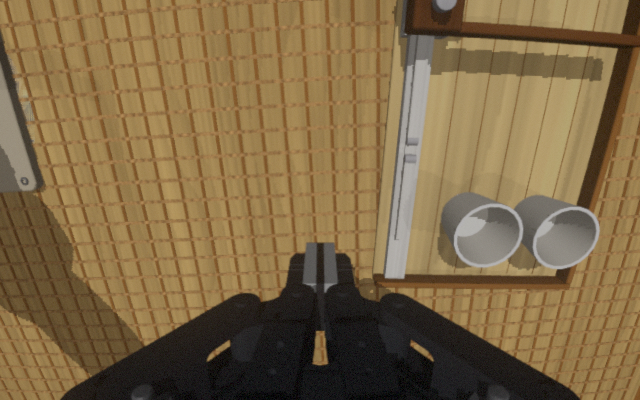

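The wrist view shows the notch lips at (412,141) and (410,159), so the notch centre is about (411,150). The knob is at (445,4), the near rail end is at (395,277), and both cups are beyond the notch.

```bash
python3 - <<'E'
from h import *
im,d,cal=load('wrist1')
print(cal['xyz'],cal['attitude'])
for n,u,v,z in [('lipA',412,141,28),('lipB',410,159,28),('railend',395,277,27),('railfar',419,38,27),('knob',445,4,79),('tray corner',568,284,30),('cornerL',378,281,30)]:
    print(n,ray(cal,u,v,z).round(1))
c=im[110:190,370:450,::-1]; cv2.imwrite('pics/notchz.png',cv2.resize(c,None,fx=6,fy=6,interpolation=cv2.INTER_CUBIC))
E
```

```text
[444.58343217010236, -3.484360657674615, 370.85129055804083] [-0.32366368847737265, -0.0038142706737209764, -0.05036301594873899]
lipA [540.  -64.8  28. ]
lipB [538.5 -84.1  28. ]
railend [ 526.2 -230.2   27. ]
railfar [544.1  35.4  27. ]
knob [549.4  54.4  79. ]
tray corner [ 746.5 -253.6   30. ]
cornerL [ 504.9 -232.7   30. ]
```

View pics/notchz.png

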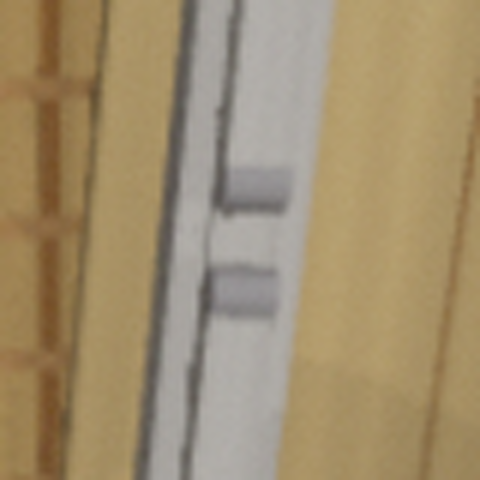

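Call:
arm_command --rot '[[0,0,0],[0,0,-1],[0,0,0],[0,0,0],[0,0,0]]' --slide '[[12,25,0],[17,35,0],[17,35,0],[17,35,0],[17,35,0]]' --gripper '[0,0,0,0,0]'

```text
clock: 1.87
eef_pos: [516.4, 65.6, 227.0]
tool_rot: [3.124, 0.004, -0.1]
force: [0.0, -0.8, 0.4]
width: 0.2
```

Call:
arm_command --rot '[[0,0,0],[0,0,0],[0,0,0],[0,0,0],[0,0,0]]' --slide '[[16,32,0],[16,30,0],[5,10,-10],[0,0,-35],[0,0,-35]]' --gripper '[0,0,0,0,0]'

```text
clock: 2.28
eef_pos: [564.2, 145.7, 150.4]
tool_rot: [3.132, -0.013, -0.101]
force: [-0.4, -0.8, -0.8]
width: 0.1
```

Call:
arm_command --rot '[[0,0,0],[0,0,1],[0,0,0],[0,0,0],[0,0,0]]' --slide '[[-4,0,-30],[-4,0,-30],[0,0,-25],[0,0,-5],[0,0,0]]' --gripper '[0,0,0,0,0]'

```text
clock: 2.7
eef_pos: [551.9, 134.3, 48.6]
tool_rot: [3.121, -0.002, -0.092]
force: [-0.1, -0.8, 0.4]
width: 0.1
```

```bash
python3 - <<'E'
from h import *
s=telemetry.read_state();print(s['clock'],s['eef_pos'],s['tool_rot'],s['qpos'],s['force'])
snap('wrist','wrist2');snap('top','top2')
im,_,_=load('top2');c=im[145:255,265:420,::-1]; cv2.imwrite('pics/topz2.png',cv2.resize(c,None,fx=5,fy=5,interpolation=cv2.INTER_CUBIC))
E
```

```text
2.7 [551.9171203  134.34976271  48.64809924] [ 3.12099197e+00 -1.65328287e-03 -9.19897452e-02] [-0.17117768  0.77970042 -0.2022502   1.87797773  0.32659628  0.52415861
 -0.69425349] [-0.08037163 -0.77244373  0.35004281]
```

View pics/wrist2.png

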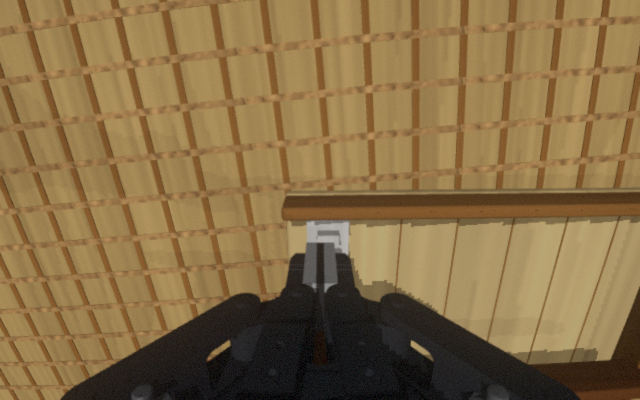

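View pics/topz2.png

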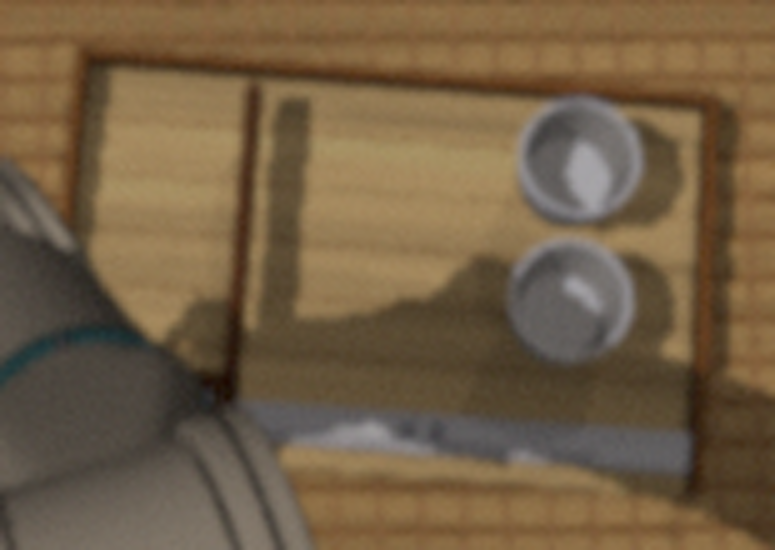

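Fingers are closed and over the rail behind the plate. Next is a slow approach.

Call:
arm_command --rot '[[0,0,0],[0,0,0],[0,0,0],[0,0,0],[0,0,0]]' --slide '[[0,-5,0],[0,-5,0],[0,-5,0],[0,-5,0],[0,-4,0]]' --gripper '[0,0,0,0,0]'

```text
clock: 3.22
eef_pos: [558.2, 109.6, 57.0]
tool_rot: [3.126, -0.016, -0.093]
force: [0.3, 0.0, -0.6]
width: -0.3
```

Call:
arm_command --rot '[[0,0,0],[0,0,0],[0,0,0],[0,0,0],[0,0,0]]' --slide '[[0,-4,0],[0,-4,0],[0,-4,0],[0,-4,0],[0,-4,0]]' --gripper '[0,0,0,0,0]'

```text
clock: 3.63
eef_pos: [558.4, 89.5, 58.3]
tool_rot: [3.13, -0.017, -0.093]
force: [-0.8, 3.2, 1.6]
width: 0.3
```

Call:
arm_command --rot '[[0,0,0],[0,0,0],[0,0,0],[0,0,0],[0,0,0]]' --slide '[[-1,-5,-1],[-1,-5,-1],[-1,-5,-1],[-1,-5,-1],[-1,-5,-1]]' --gripper '[0,0,0,0,0]'

```text
clock: 4.05
eef_pos: [556.5, 66.4, 54.4]
tool_rot: [3.136, -0.025, -0.089]
force: [1.0, 2.9, 2.4]
width: 0.1
```

```bash
python3 - <<'E'
from h import *
snap('top','top3');snap('scene','scene3')
im,_,_=load('top3');c=im[145:255,265:420,::-1]; c=cv2.resize(c,None,fx=5,fy=5,interpolation=cv2.INTER_CUBIC)
im,_,_=load('scene3');e=im[165:255,245:395,::-1];cv2.imwrite('pics/sz3.png',cv2.resize(e,None,fx=5,fy=5,interpolation=cv2.INTER_CUBIC))
cv2.imwrite('pics/tz3.png',c)
E
```

```text
(no output)
```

View pics/sz3.png

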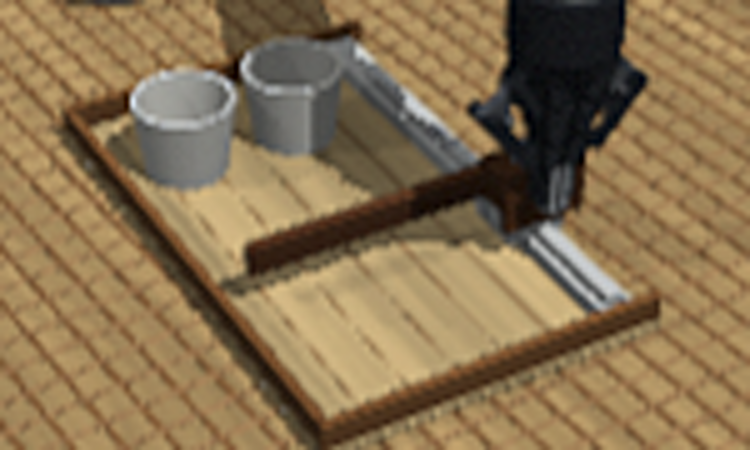

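View pics/tz3.png

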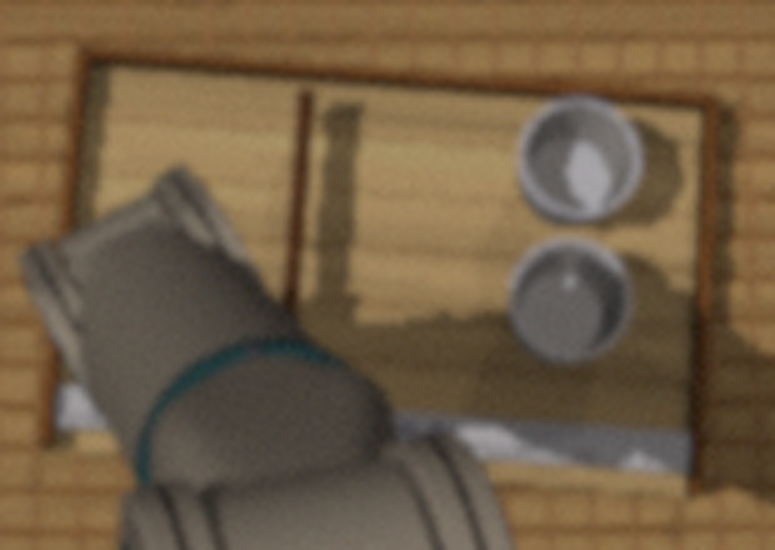

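The fence moved about 30 mm with the hand, so contact began at TCP y≈96. I expect the notch at TCP y≈−33 to −39, with the lip about 10–12 mm before that.

Call:
arm_command --rot '[[0,0.3,0],[0,0.3,0],[0,0.3,0],[0,0,0],[0,0,0]]' --slide '[[-1,-6,-1],[-1,-6,-1],[-1,-6,-1],[-1,-6,-1],[-1,-6,-1]]' --gripper '[0,0,0,0,0]'

```text
clock: 4.57
eef_pos: [551.9, 35.0, 49.2]
tool_rot: [3.136, -0.009, -0.088]
force: [1.3, 4.4, 2.6]
width: 0.1
```

Call:
arm_command --rot '[[0,0.3,0],[0,0.3,0],[0,0,0],[0,0,0],[0,0,0]]' --slide '[[-1,-6,0],[-1,-6,0],[-1,-5,0],[-1,-4,0],[-1,-3,0]]' --gripper '[0,0,0,0,0]'

```text
clock: 4.98
eef_pos: [547.6, 6.7, 48.8]
tool_rot: [3.135, 0.001, -0.09]
force: [2.4, 3.2, 0.8]
width: -0.2
```

Call:
arm_command --rot '[[0,0,0],[0,0,0],[0,0,0],[0,0,0],[0,0,0]]' --slide '[[0,-3,0],[0,-3,0],[0,-3,0],[0,-2,0],[0,-2,0]]' --gripper '[0,0,0,0,0]'

```text
clock: 5.4
eef_pos: [545.5, -9.3, 48.5]
tool_rot: [3.133, 0.004, -0.091]
force: [1.5, 3.0, 1.5]
width: 0.3
```

```bash
python3 - <<'E'
from h import *
snap('top','top4');snap('scene','scene4')
im,_,_=load('top4');c=im[145:255,265:420,::-1]; c=cv2.resize(c,None,fx=5,fy=5,interpolation=cv2.INTER_CUBIC)
im,_,_=load('scene4');e=im[165:255,245:395,::-1];cv2.imwrite('pics/sz4.png',cv2.resize(e,None,fx=5,fy=5,interpolation=cv2.INTER_CUBIC))
cv2.imwrite('pics/tz4.png',c)
E
```

```text
(no output)
```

View pics/tz4.png

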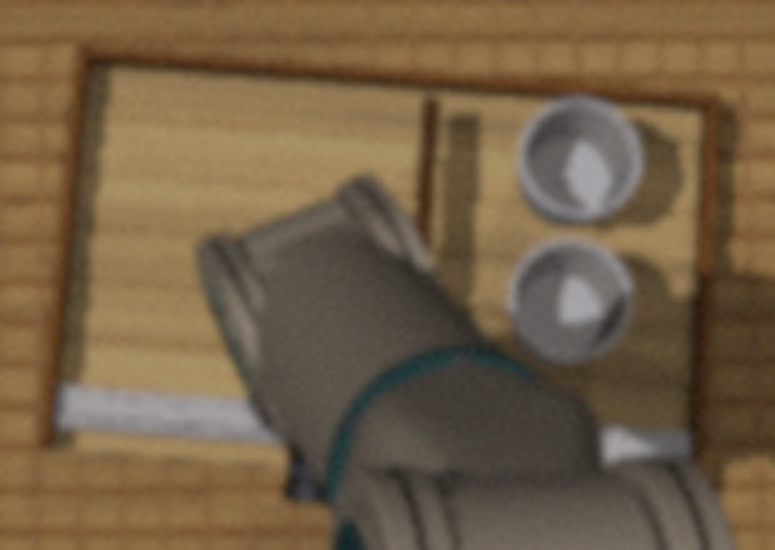

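View pics/sz4.png

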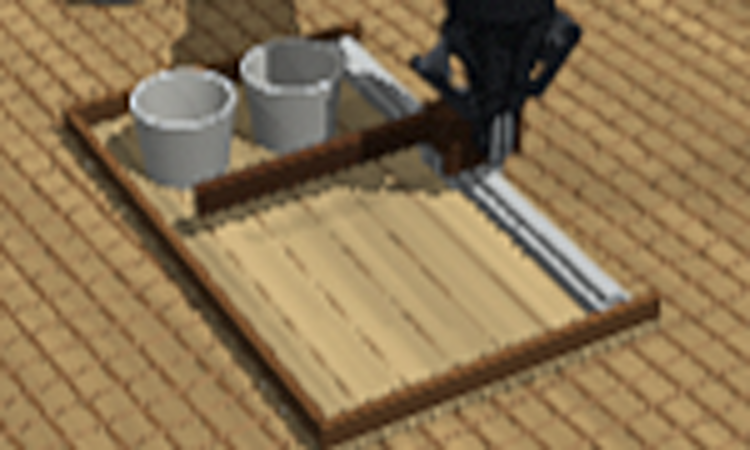

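Call:
arm_command --rot '[[0,0,0],[0,0,0],[0,0,0]]' --slide '[[0,-2,0],[0,-2,0],[0,-2,0]]' --gripper '[0,0,0]'

```text
clock: 5.75
eef_pos: [544.4, -15.8, 48.2]
tool_rot: [3.132, 0.006, -0.091]
force: [0.7, 3.5, 0.7]
width: 0.0
```

Call:
arm_command --rot '[[0,0,0],[0,0,0]]' --slide '[[0,-2,0],[0,-2,0]]' --gripper '[0,0]'

```text
clock: 5.92
eef_pos: [544.0, -19.8, 48.1]
tool_rot: [3.132, 0.007, -0.09]
force: [1.2, 4.9, 1.2]
width: 0.2
```

Call:
arm_command --rot '[[0,0,0]]' --slide '[[0,-2,0]]' --gripper '[0]'

```text
clock: 6.0
eef_pos: [543.9, -21.0, 48.1]
tool_rot: [3.133, 0.007, -0.09]
force: [0.7, 4.8, 2.1]
width: 0.0
```

Call:
arm_command --rot '[[0,0,0]]' --slide '[[0,-2,0]]' --gripper '[0]'

```text
clock: 6.08
eef_pos: [543.8, -22.5, 48.1]
tool_rot: [3.134, 0.007, -0.089]
force: [-0.4, 3.3, 1.2]
width: -0.2
```

Call:
arm_command --rot '[[0,0,0]]' --slide '[[0,-2,0]]' --gripper '[0]'

```text
clock: 6.17
eef_pos: [543.6, -24.5, 48.1]
tool_rot: [3.134, 0.008, -0.089]
force: [0.6, 2.4, 1.6]
width: -0.1
```

Call:
arm_command --rot '[[0,0,0]]' --slide '[[0,-2,0]]' --gripper '[0]'

```text
clock: 6.25
eef_pos: [543.3, -27.3, 48.0]
tool_rot: [3.133, 0.008, -0.089]
force: [0.4, -0.6, -0.3]
width: 0.2
```

The force rose to about 5 N, then fell to zero, so the pin has probably dropped and pulled the guard ahead. I'll stop and look.

Call:
arm_command --rot '[[0,0,0]]' --slide '[[0,2,0]]' --gripper '[0]'

```text
clock: 6.33
eef_pos: [542.6, -27.6, 47.8]
tool_rot: [3.131, 0.01, -0.091]
force: [-0.1, -0.3, 0.7]
width: 0.1
```

```bash
python3 - <<'E'
from h import *
print(telemetry.read_state()['force'])
snap('top','top5');snap('scene','scene5');snap('wrist','wrist5')
im,_,_=load('top5');c=im[145:255,265:420,::-1]; c=cv2.resize(c,None,fx=5,fy=5,interpolation=cv2.INTER_CUBIC)
im,_,_=load('scene5');e=im[165:255,245:395,::-1];cv2.imwrite('pics/sz5.png',cv2.resize(e,None,fx=5,fy=5,interpolation=cv2.INTER_CUBIC))
cv2.imwrite('pics/tz5.png',c)
E
```

```text
[-0.10854188 -0.33110687  0.74635262]
```

View pics/tz5.png

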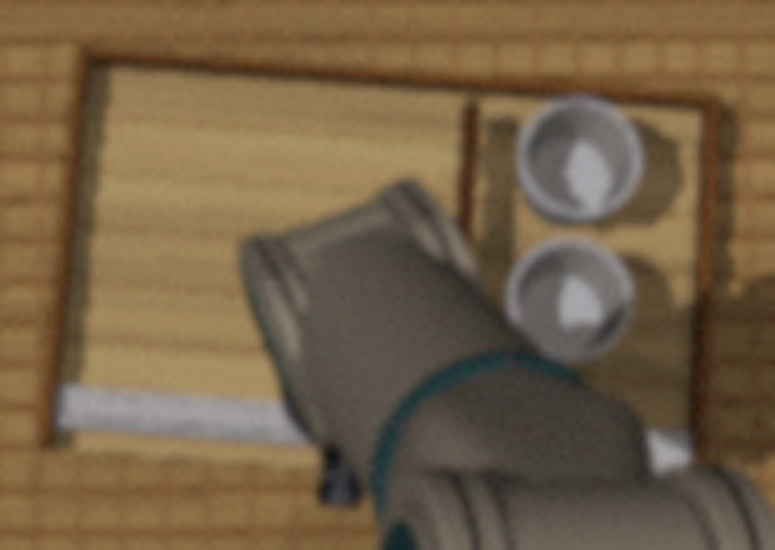

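View pics/sz5.png

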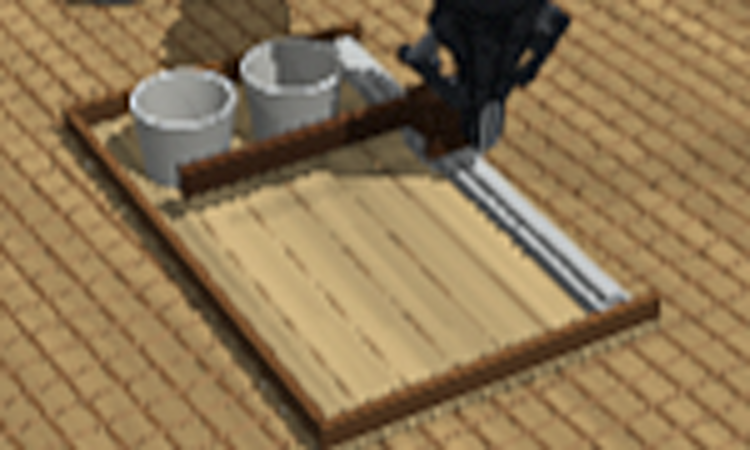

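The fence (tip now at crop x≈471) moved 24 mm while the hand moved 18 mm, so the guard jumped ahead by about 5.5 mm. I'll back off and check.

Call:
arm_command --rot '[[0,0,0],[0,0,0],[0,0,0],[0,0,0],[0,0,0]]' --slide '[[0,10,0],[0,20,0],[0,25,0],[0,15,0],[0,0,25]]' --gripper '[0,0,0,0,0]'

```text
clock: 6.9
eef_pos: [538.7, 45.5, 69.2]
tool_rot: [3.128, 0.018, -0.095]
force: [0.3, -0.0, 0.6]
width: -0.3
```

Call:
arm_command --rot '[[0,0,0],[0,0,0],[0,0,0],[0,0,0],[0,0,0]]' --slide '[[0,0,35],[0,0,35],[0,0,35],[0,0,35],[0,0,20]]' --gripper '[0,0,0,0,0]'

```text
clock: 7.32
eef_pos: [533.7, 52.8, 233.6]
tool_rot: [3.128, 0.028, -0.084]
force: [1.6, 0.9, 0.2]
width: 0.1
```

Call:
arm_command --rot '[[0,0,0],[0,0,0],[0,0,0],[0,0,0],[0,0,0]]' --slide '[[-25,-25,0],[-30,-25,0],[-30,-25,0],[-20,-15,0],[0,0,0]]' --gripper '[0,0,0,0,0]'

```text
clock: 7.73
eef_pos: [428.3, -33.0, 240.3]
tool_rot: [3.132, 0.013, -0.077]
force: [-0.7, 0.5, -0.7]
width: 0.1
```

```bash
python3 - <<'E'
from h import *
s=telemetry.read_state();print(s['eef_pos'],s['force'])
snap('top','top6');snap('scene','scene6');snap('wrist','wrist6')
im,_,_=load('top6');c=im[145:255,265:420,::-1]; c=cv2.resize(c,None,fx=5,fy=5,interpolation=cv2.INTER_CUBIC)
cv2.imwrite('pics/tz6.png',c)
E
```

```text
[428.26044125 -33.02642669 240.29177786] [-0.68071524  0.45157169 -0.69140211]
```

View pics/tz6.png

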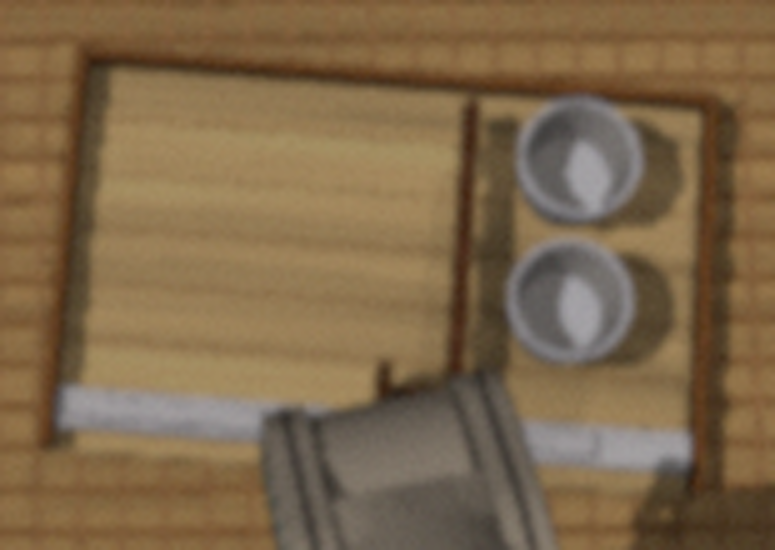

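View pics/wrist6.png

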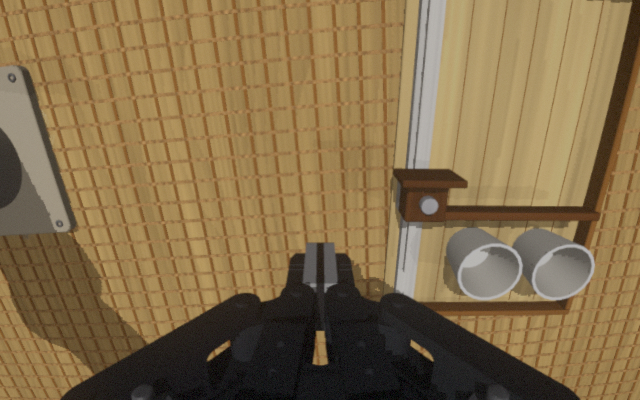

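The wrist view shows the guard seated at the notch with the knob at (429,206), and the fence clear of both cups. I'll compare the knob's position and height with the notch.

```bash
python3 - <<'E'
from h import *
im,d,cal=load('wrist6')
print(ray(cal,429,206,74).round(1),ray(cal,429,206,79).round(1))
im,W=cloud('wrist6')
def med(a,b,c,e): x=W[c:e,a:b].reshape(-1,3); return np.nanmedian(x,0).round(1), np.nanstd(x[:,2]).round(1), len(x)
print('knob',med(425,434,202,211)); print('carr',med(408,416,192,214),med(438,443,192,214)); print('plate top',med(405,455,173,181))
im1,W1=cloud('top0'); 
for n in ['top0','top6']:
    i,d,c=load(n); print(n,[ray(c,265+(x-2)/5,145+(y-2)/5,68).round(1) for x,y in [(571,300),(581,160)]])
a=load('top0')[0].astype(int);b=load('top6')[0].astype(int)
for nm,(u0,u1,v0,v1) in dict(tea=(445,505,170,240),sugar=(150,190,190,230),cupf=(365,395,163,190),cupn=(368,393,192,219)).items():
    s,_=cv2.phaseCorrelate(a[v0:v1,u0:u1].mean(2),b[v0:v1,u0:u1].mean(2)); print(nm,np.round(s,2),abs(a-b)[v0:v1,u0:u1].mean().round(1))
c=im[160:310,380:610,::-1]; cv2.imwrite('pics/wz6.png',cv2.resize(c,None,fx=3.4,fy=3.4,interpolation=cv2.INTER_CUBIC))
E
```

```text
[539.1 -73.   74. ] [537.5 -70.9  79. ]
knob (array([539.3, -73.1,  73.4]), np.float64(0.7), 81)
carr (array([524.1, -72.1,  63.9]), np.float64(0.7), 176) (array([553.7, -73.5,  63.9]), np.float64(1.3), 110)
plate top (array([539.9, -43.2,  68.9]), np.float64(8.9), 400)
top0 [array([ 609., -163.,   68.]), array([ 694.2, -171.6,   68. ])]
top6 [array([ 609., -163.,   68.]), array([ 694.2, -171.6,   68. ])]
tea [ 0.14 -0.07] 5.4
sugar [-0.14 -0.12] 3.6
cupf [0.27 0.54] 7.6
cupn [0.47 0.38] 3.9
```

View pics/wz6.png

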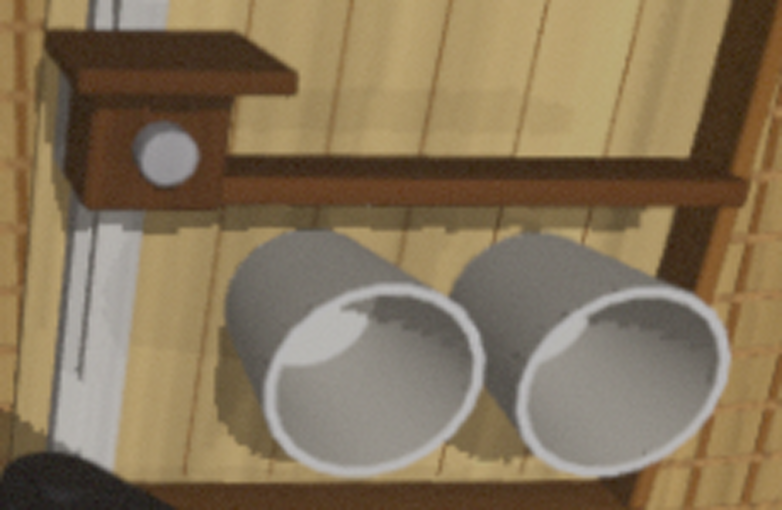

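The knob top is at 73.4 mm, 9.5 mm above the carriage top, which matches dropped. It stands at y≈−73 against the notch at −74.5. The hand is clear, so I'm handing in.

```bash
python3 - <<'E'
from h import *
print(np.abs(telemetry.read_state()['qd']).max()); print(ctrl.finish_job())
E
```

```text
0.030299733412522376
the job is handed in; nothing more can be done
None
```

I pushed the guard along the rail with closed fingers on the back of its plate until the pin dropped into the notch. Then I backed the hand off, raised it clear and handed the job in at about 8 s.

- **Push force:** it rose to about 5 N on the lip, then fell to zero. The fence had then moved about 5.5 mm further than the hand, which fits the pin dropping and pulling the guard forward.
- **Pin in the notch:** the knob top is at 73.4 mm, where 74 mm means dropped and 79 mm means riding. The knob stands at y = −73 mm. The wrist camera had put the notch at −74.5 mm; the first top view gave −78 mm, so those two disagree by about 3.5 mm.
- **Cups, teapot and sugar bowl:** the before and after top views show the teapot and sugar bowl unmoved. The cup patches shifted by up to about half a pixel (1–2 mm). I put that down to the guard's and arm's changed shadows, because the cups line up in the enlarged views and nothing touched them.

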